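# Pack the spice box under its cantilever tray

### The job

Swing the top tray of the wooden spice box up and right back to its stop, and leave it there while you stand the two spice jars from the sloping rack upright, on their feet, in the compartment underneath. Then bring the tray over again and lower it until it is fully home on the box, and leave the other things on the worktop as they are.

Things in the scene. Friction and masses are not known exactly. Their poses are not given: they have to be found in the camera images.
- spice_box: Light wooden spice box, fixed, 170 (x) x 210 (y) x 118 mm high without its tray (side arms: 220 mm wide). Origin: centre of its underside, on the worktop; x to its rear wall, y left, z up. Walls 7 mm, no dividers. The tray covers it when shut; when the tray is fully back its front edge is at box x = +65 mm, underside 134 mm above the worktop, and box x -78 to +65 mm lies open to above.
- compartment (a point): Centre of the box's inner floor, 7 mm above the worktop; axes as the box. The compartment measures 156 (x) x 196 (y) mm inside and 111 mm from floor to rim.
- tray_arms (a joint): Arm angle q, rad: 0 shut on the rim, 1.92 fully back at its stop. Two pairs of parallel 92 mm arms carry the tray over to the rear without tilting it. At q the tray is displaced from shut by 92*(sin(q-1.047)+0.866) mm along box x and 92*(cos(q-1.047)-0.5) mm up: 46 mm up at mid-swing, 150 mm back at the end. Friction: it stays where left, 3 to 7 N at the handle moves it.
- tray_handle (a point): Middle of the tray's handle: a steel bar 12 mm thick, 110 mm long, along box x above the tray's middle, on a post at each end. Tray: shallow, light wood, 170 x 210 x 40 mm. Shut, the bar is at box x 0, y 0, 185 mm above the worktop; always 64 mm above the tray's underside and 24 mm above its walls. Axes parallel to the box's.
- rack_middle (a point): Low wooden rack, fixed, 105 (x) x 140 (y) x 75 mm high; this point is the centre of its underside, on the worktop; x to its rear, y left. Two spice jars side by side, 80 mm apart along its y, each leaning 28 degrees back, cap to the rear (+x). A sloping board behind them supports their rear side up to 60 mm from the foot, thin cheeks stand beside them up to 44 mm; the upper part of each jar is free.
- jar_a_center (a point): Middle (half-way up, on the axis) of a round spice jar with dark cap, 41 mm diameter, 105 mm tall, about 0.11 kg, leaning in one of the two seats of the sloping rack. z runs along the jar from foot to cap.
- jar_b_center (a point): Middle (half-way up, on the axis) of the other round spice jar of the sloping rack, with dark cap, 41 mm diameter, 105 mm tall, 0.11 kg. z runs along the jar from foot to cap.
- food_tin: Bystander: low food tin, 75 mm diameter, 58 mm high; origin under its centre.
- kitchen_timer: Bystander: round kitchen timer, 67 mm diameter, 56 mm high; origin under its centre.
- loose_spice_jar: Bystander: spice jar that stands upright on the worktop, 44 mm diameter, 105 mm tall, not one of the rack's; origin under its centre.
- salt_shaker: Bystander: glass salt shaker, 44 mm diameter, 90 mm high; origin under its centre.
- mug: Bystander: mug, 88 x 116 x 90 mm; origin under its centre.

How it is judged:
On the way, in this order (a step that is already met when the one before it is completed fails the run):
1. the tray is swung right back (joint above 1.75 rad) (value of joint tray_arms above 1.75 rad), for 0.2 s.
2. both jars stand upright in the compartment while the tray is still back (value of joint tray_arms above 1.6 rad and x of jar_a_center in the frame of spice_box between -0.08 and 0.08 m and y of jar_a_center in the frame of spice_box between -0.1 and 0.1 m and z of jar_a_center in the frame of spice_box between 0.05 and 0.07 m and angle between each of jar_a_center, jar_b_center's own z axis and vertical below 0.12 rad and x of jar_b_center in the frame of spice_box between -0.08 and 0.08 m and y of jar_b_center in the frame of spice_box between -0.1 and 0.1 m and z of jar_b_center in the frame of spice_box between 0.05 and 0.07 m), for 0.2 s.
At the end, for the whole second after the job is handed in: The tray is shut (joint below 0.1 rad, within about 8 mm of lying on the rim), and both jars stand at rest on the compartment's floor inside the box walls, upright within 0.12 rad (value of joint tray_arms below 0.1 rad and linear speed of each of jar_a, jar_b below 0.02 m/s and x of jar_a_center in the frame of spice_box between -0.08 and 0.08 m and y of jar_a_center in the frame of spice_box between -0.1 and 0.1 m and z of jar_a_center in the frame of spice_box between 0.05 and 0.07 m and angle between each of jar_a_center, jar_b_center's own z axis and vertical below 0.12 rad and x of jar_b_center in the frame of spice_box between -0.08 and 0.08 m and y of jar_b_center in the frame of spice_box between -0.1 and 0.1 m and z of jar_b_center in the frame of spice_box between 0.05 and 0.07 m); the robot touches nothing.
It fails at once if a bystander is moved more than 30 mm (distance of any of food_tin, kitchen_timer, loose_spice_jar, salt_shaker, mug from where it was at the start of the episode above 0.03 m).
It fails at once if a bystander is tipped over (angle between any of food_tin, kitchen_timer, loose_spice_jar, salt_shaker, mug's own z axis and vertical above 0.5 rad).
It also fails if it takes over 72 s, if anything falls off the work surface, if the arm or the gripper's body presses on something with over 40 N, if the wrist force passes 120 N, or if a joint passes its speed limit or range.

### The arm

A 6-joint arm with a two-finger parallel gripper is mounted at the origin on a cart in front of the work surface, level with it; the furniture and walls round the work are solid. World frame = base frame: x ahead of the robot, y to its left, z up, the work surface at z = 0. Lengths are in m, angles in rad, forces in N, time in s.
With the tool pointing down it reaches from about 0.35 to 0.975 m from the base axis. Payload 4.9 kg.
Tool frame: the origin (TCP) lies midway between the tips of the shut fingers; the grasp point (between the pads) lies ctrl.grip_depth behind it (ctrl.grip_depth is the distance from the TCP to the grasp point, in m); z points along the fingers, y is the line along which they close (so a half turn about z gives the same grasp; the last joint's range is limited). The gripper opens to 85 mm and grips with 20 to 120 N. Pads are 22 mm wide; open, the fingers measure 114 mm over their backs; the gripper's body (76 mm by 85 mm) begins 54 mm behind the grasp point. The pads swing forward as they close: fully open they stand 13 mm farther back than shut.
Start: joints at [1.184, 0.053, 1.613, -0, 1.476, -0.119], TCP at [0.165, 0.603, 0.231] pointing down, gripper open.
Joint ranges: [-3.01, 3.01], [-1.01, 2.22], [0.06, 2.58], [-1.02, 4.17], [0.09, 2.62], [-3.14, 3.14]. Speed limits (rad/s): [2.57, 2.57, 3.14, 3.14, 3.14, 3.14].

### API

Orientations are given as a rotation vector (axis times angle).
In Python, from station import ctrl, get_image, camera_model gives the robot as it stands. The module is installed in compiled form; this text tells all that it offers.
- The arm moves only by the shell command python3 -m crank 'ROWS' [FORCE]. ROWS is JSON, a list of rows, each a list of 7 numbers: the shift along the tool's x, y, z in mm, then the turn, a rotation vector about the tool's x, y, z in rad, then the opening, from -1 (shut) to 1 (fully open). A call has exactly 10 rows; each row shifts and turns the commanded pose from where the row before left it, along the tool's axes as they then stand; what a row does not reach is not made up. A row lasts 1/12 s, in which the tool goes at most 41.7 mm and 7.16 degrees, less where a joint would pass 70% of its speed; a pose out of reach is approached as far as the arm can. A call with a gripper value outside its range is refused whole. The fingers move at their own pace and stop on an object; FORCE is the grip in N (left out, the last holds). Time passes only in rows, so rows that do not move let the fingers close, or fill a call up. It gives the time, the measured TCP pose, the force, the opening and the grip force at its end, in the units of the state.
- ctrl.get_obs(): the state, without advancing time (a new reading comes with each control period).
- get_image(name): name is "scene" or "side" or "wrist"; returns the picture (400x640x3 uint8, red, green, blue); there is no depth.
- camera_model(name): a dict with "vertical_fov" (degrees; the focal length in pixels is half the picture's height over the tangent of half this angle, whatever the lens; pixels are square), "cx", "cy" (the principal point, pixels), "R" (3x3) and "t" (3): a world point X has camera coordinates R X + t; the wrist camera has in their place "hand_eye" (4x4, takes a point from camera to tool coordinates, whose origin is the TCP and whose axes are the flange's). Camera axes: x right, y down, z forward; pixel columns grow to the right and rows downward; lengths in m; the calibration is good to about 2 mm. A picture is of the moment at which its call begins: read the wrist's pose just before it. camera_model takes no time and is no camera call.
- ctrl.finish_job(): hands the job in; it is judged then, once.
The state is a dict: "t": time; "q": joint angles; "dq": joint speeds; "effort": joint torques, N m; "tool_pos": TCP position; "tool_rot": TCP orientation; "contact_force": force on the tool from outside, world axes, zero at the start; "wrist_torque": the same for the moment, N m; "opening": finger opening in m; "grip_force": force on a finger pad.
Only numpy, scipy, OpenCV 4.12 (cv2) and the standard library are available. Lean on these libraries where they do the work, as an engineer would, in place of code of your own. Each camera call takes 0.05 s, during which the arm holds its last target. There are 200 camera calls.

## Working session

There is one attempt and no reset: what is moved stays moved. The work goes in short steps, Python scripts to look and compute and a shell command to move; the robot and the scene stay as the last step left them, time stands still between calls to the robot, and variables do not carry over. Pictures are saved under pics/ and viewed, at most 10 in all, crops included, and the job is handed in when it is done.

```bash
mkdir -p pics
python3 - <<'E'
from station import ctrl,get_image,camera_model
import cv2,numpy as np
o=ctrl.get_obs();print(o,ctrl.grip_depth)
for n in("scene","side","wrist"):
    m=camera_model(n);print(n,{k:np.round(v,4).tolist() for k,v in m.items()})
    cv2.imwrite(f"pics/{n}0.png",get_image(n)[:,:,::-1])
E
```

```text
{'t': 0.0, 'q': array([ 1.18398604e+00,  5.33737237e-02,  1.61432709e+00, -3.59999747e-05,
        1.47603136e+00, -1.18962286e-01]), 'dq': array([ 0.000824  , -0.00039332, -0.00103654, -0.00020284,  0.00146928,
       -0.0005967 ]), 'effort': array([ 2.06234348e-03, -3.93664062e+01, -3.70186579e+01,  6.02891100e-05,
        6.72527152e-03, -1.26385405e-05]), 'tool_pos': array([0.16515115, 0.60211408, 0.23003282]), 'tool_rot': array([-0.41940565, -3.11296441,  0.00326743]), 'contact_force': array([0.63183354, 0.41982162, 0.34579623]), 'wrist_torque': array([-0.03009116,  0.02482286, -0.00350204]), 'grip_force': 0.0, 'opening': 0.08564182033045999} 0.0187
scene {'vertical_fov': 51.8044, 'cx': 317.0725, 'cy': 197.0307, 'R': [[0.6455, -0.7637, 0.0019], [-0.5496, -0.4662, -0.6932], [0.5303, 0.4465, -0.7207]], 't': [-0.4122, 0.4435, 0.7416]}
side {'vertical_fov': 53.1587, 'cx': 318.4492, 'cy': 206.3509, 'R': [[-0.9988, -0.0464, -0.0129], [-0.0201, 0.6444, -0.7644], [0.0438, -0.7633, -0.6446]], 't': [0.6231, 0.1225, 0.9343]}
wrist {'vertical_fov': 60.2112, 'cx': 320.8798, 'cy': 199.8353, 'hand_eye': [[-0.0004, -0.9459, -0.3244, 0.0845], [1.0, 0.0, -0.0012, 0.0011], [0.0011, -0.3244, 0.9459, -0.1427], [0.0, 0.0, 0.0, 1.0]]}
```

View pics/scene0.png

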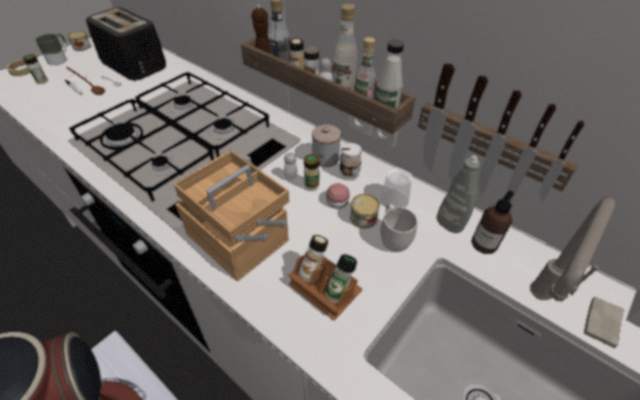

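View pics/side0.png

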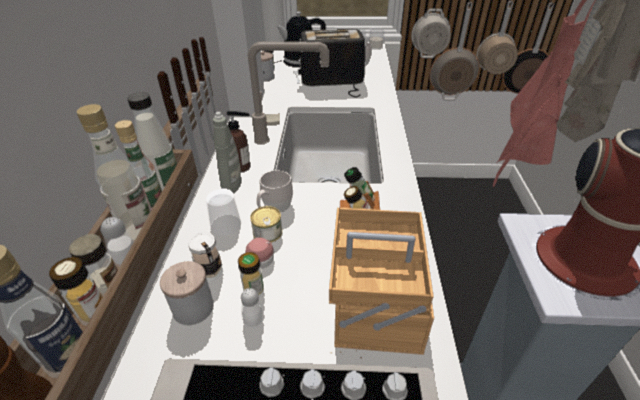

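Run:
```python
import cv2,numpy as np
a=cv2.imread("pics/scene0.png")[120:320,165:435];cv2.imwrite("pics/c1.png",cv2.resize(a,None,fx=2.96,fy=3*.9867,interpolation=2)[:600])
b=cv2.imread("pics/side0.png")[160:360,185:451];cv2.imwrite("pics/c2.png",cv2.resize(b,None,fx=3,fy=3,interpolation=2))
```

```text
(no output)
```

View pics/c1.png

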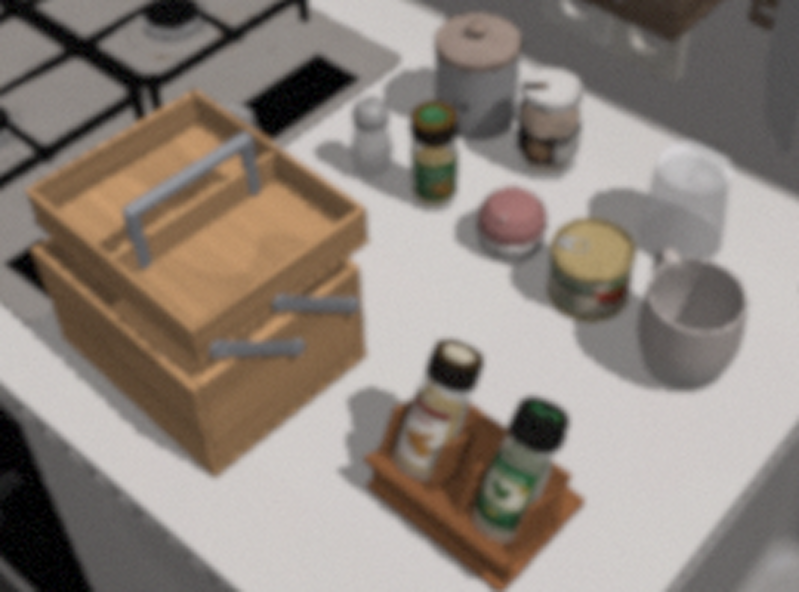

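View pics/c2.png

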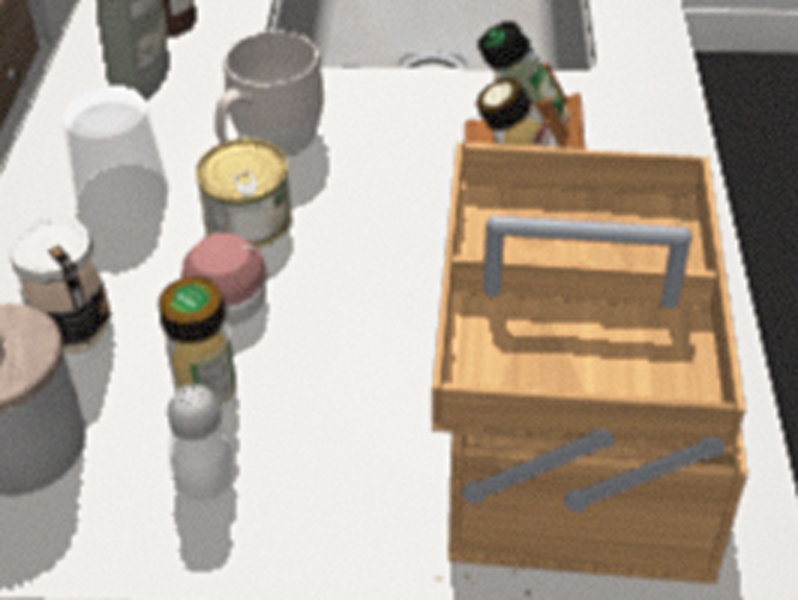

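```bash
cat > h.py <<'E'
import numpy as np
from station import ctrl,get_image,camera_model
from scipy.spatial.transform import Rotation as Ro
def ray(n,p,pose=None):
    m=camera_model(n);f=200/np.tan(np.radians(m["vertical_fov"])/2)
    d=np.array([(p[0]-m["cx"])/f,(p[1]-m["cy"])/f,1])
    if "R" in m:
        R=np.array(m["R"]);return -R.T@np.array(m["t"]),R.T@d
    H=np.array(m["hand_eye"]);T=Ro.from_rotvec(pose[1]).as_matrix()
    return T@H[:3,3]+pose[0],T@H[:3,:3]@d
def tri(*rays):
    A=0;b=0
    for o,d in rays:
        d=d/np.linalg.norm(d);P=np.eye(3)-np.outer(d,d);A=A+P;b=b+P@o
    x=np.linalg.solve(A,b)
    res=[np.linalg.norm((np.eye(3)-np.outer(d,d)/(d@d))@(x-o)) for o,d in rays]
    return x,max(res)
def plane(r,z): o,d=r;return o+d*(z-o[2])/d[2]
E
python3 - <<'E'
from h import *
S=lambda u,v:ray("scene",(165+u/2.96,120+v/2.96))
D=lambda u,v:ray("side",(185+u/3,160+v/3))
r=lambda t:(np.round(t[0],4),round(t[1],4))
P={}
for n,s,d in [("hfront",(130,212),(688,238)),("hrear",(250,143),(493,227)),("capW",(459,355),(503,97)),("capG",(544,413),(504,41)),("trayRR? ",(364,212),(459,149)),("tray left front",(33,192),(741,412)),("tray left rear",(195,95),(434,392)),("tray right front",(195,335),(709,160)),("jar",(434,113),(193,300)),("saltTop",(370,108),(193,402)),("timer",(512,205),(224,252)),("tin",(592,247),(243,168)),("mug rim",(694,300),(272,58))]:
    print(n,r(tri(S(*s),D(*d))))
for n,p in [("box base corner near right",(216,474)),("rack near",(505,588)),("rack left",(370,485)),("rack right",(582,505))]: print(n,plane(S(*p),0 if n!="rack right" else .02))
E
```

```text
hfront (array([0.4462, 0.1508, 0.2002]), np.float64(0.0024))
hrear (array([0.5598, 0.1417, 0.1963]), np.float64(0.0012))
capW (array([ 0.5478, -0.082 ,  0.1218]), np.float64(0.0028))
capG (array([ 0.5465, -0.1612,  0.1202]), np.float64(0.0042))
trayRR?  (array([0.5804, 0.0396, 0.1701]), np.float64(0.0009))
tray left front (array([0.4271, 0.2537, 0.1704]), np.float64(0.002))
tray left rear (array([0.5915, 0.2464, 0.1694]), np.float64(0.0001))
tray right front (array([0.4131, 0.0468, 0.1711]), np.float64(0.0015))
jar (array([0.7584, 0.1238, 0.1054]), np.float64(0.0028))
saltTop (array([0.7469, 0.1923, 0.0831]), np.float64(0.0004))
timer (array([0.7572, 0.0269, 0.051 ]), np.float64(0.0008))
tin (array([ 0.7557, -0.0629,  0.0575]), np.float64(0.0014))
mug rim (array([ 0.7419, -0.1744,  0.0852]), np.float64(0.0012))
box base corner near right [0.40571491 0.04934176 0.        ]
rack near [ 0.47815441 -0.18923666  0.        ]
rack left [ 4.78149274e-01 -5.19168963e-02  1.11022302e-16]
rack right [ 0.56186147 -0.19747764  0.02      ]
```

```bash
cat >> h.py <<'E'
def Rt(yaw,tilt=0):
    # tool x ~ -world x when yaw=0; tilt>0: tool back leans to +x (tool z towards robot)
    return Ro.from_euler("z",yaw)*Ro.from_euler("y",tilt)*Ro.from_matrix([[-1,0,0],[0,1,0],[0,0,-1]])
def go(pos,yaw=None,tilt=0,show=True):
    """turn first (tool rotvec), then shift mm in the turned frame"""
    o=ctrl.get_obs();R0=Ro.from_rotvec(o["tool_rot"]);R1=R0 if yaw is None else Rt(yaw,tilt)
    print("turn",(R0.inv()*R1).as_rotvec().round(3),"shift",(R1.inv().apply(np.array(pos)-o["tool_pos"])*1000).round(1))
def st():
    o=ctrl.get_obs();R=Ro.from_rotvec(o["tool_rot"]).as_matrix()
    print("t",round(o["t"],2),"p",o["tool_pos"].round(4),"R",R.round(3).tolist(),"F",o["contact_force"].round(1),"op",round(o["opening"],4),"g",round(o["grip_force"],1),"q",o["q"].round(2))
E
python3 -c "
from h import *
st();go((.503,.1465,.26),-.058);print(Rt(0,.489).as_matrix().round(2))"
```

```text
t 0.15 p [0.1652 0.6023 0.2304] R [[-0.964, 0.265, -0.001], [0.265, 0.964, -0.001], [0.0, -0.002, -1.0]] F [0.  0.2 1.1] op 0.0853 g 0.0 q [ 1.18  0.05  1.61  0.    1.48 -0.12]
turn [-0.002 -0.    -0.21 ] shift [-363.7 -435.4  -29.6]
[[-0.88  0.   -0.47]
 [ 0.    1.    0.  ]
 [ 0.47  0.   -0.88]]
```

```bash
python3 -m crank '[[0,0,-15,0,0,-0.105,0.6],[0,0,-15,0,0,-0.105,0.6],[-26,-31,0,0,0,0,0.6],[-26,-31,0,0,0,0,0.6],[-26,-31,0,0,0,0,0.6],[-26,-31,0,0,0,0,0.6],[-26,-31,0,0,0,0,0.6],[-26,-31,0,0,0,0,0.6],[-26,-31,0,0,0,0,0.6],[-26,-31,0,0,0,0,0.6]]' 30
python3 -m crank '[[-26,-31,0,0,0,0,0.6],[-26,-31,0,0,0,0,0.6],[-26,-31,0,0,0,0,0.6],[-26,-31,0,0,0,0,0.6],[-26,-31,0,0,0,0,0.6],[-26,-31,0,0,0,0,0.6],[0,0,0,0,0,0,0.6],[0,0,0,0,0,0,0.6],[0,0,0,0,0,0,0.6],[0,0,0,0,0,0,0.6]]'
python3 - <<'E'
from h import *
import cv2
st();go((.503,.1465,.174),-.058)
im=get_image("wrist");cv2.imwrite("pics/w1.png",im[:,:,::-1])
E
```

```text
t: 0.98
tool_pos: [0.3592, 0.3413, 0.2611]
tool_rot: [0.09, 3.14, 0.0]
contact_force: [0.2, 0.3, -0.7]
opening: 0.0682
grip_force: 0.0
t: 1.82
tool_pos: [0.503, 0.1493, 0.2611]
tool_rot: [-0.089, -3.14, -0.0]
contact_force: [-0.4, 0.0, -0.5]
opening: 0.0683
grip_force: 0.0
t 1.82 p [0.503  0.1493 0.2611] R [[-0.998, 0.056, -0.001], [0.056, 0.998, 0.0], [0.001, 0.0, -1.0]] F [-0.4  0.  -0.5] op 0.0683 g 0.0 q [ 0.15 -0.21  1.81  0.    1.54 -1.37]
turn [ 0.    -0.001  0.002] shift [-0.1 -2.8 87.1]
```

View pics/w1.png

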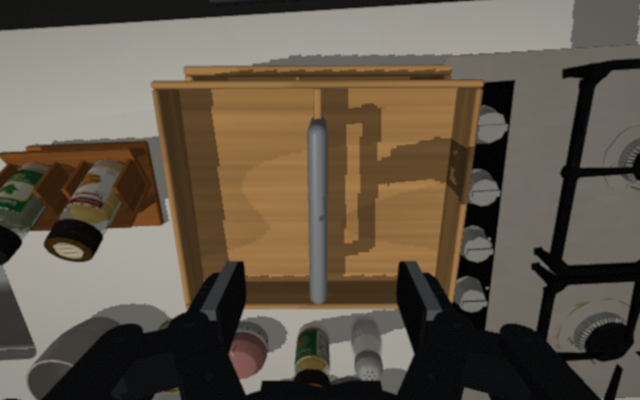

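Run:
```python
from h import *
o=ctrl.get_obs();ps=(o["tool_pos"],o["tool_rot"])
for z in(.191,.199):
  a=plane(ray("wrist",(317.5,122),ps),z);b=plane(ray("wrist",(319,302),ps),z);print(a,b,np.linalg.norm(a-b),(a+b)/2,np.arctan2((b-a)[1],(b-a)[0]))
```

```text
[0.44190305 0.15193412 0.191     ] [0.5699722 0.145407  0.191    ] 0.1282353740562592 [0.50593763 0.14867056 0.191     ] -0.05092152818813414
[0.44104219 0.15206559 0.199     ] [0.56429939 0.14578372 0.199     ] 0.12341717897969448 [0.50267079 0.14892466 0.199     ] -0.05092152818813394
```

```bash
python3 -m crank '[[0,0,29,0,0,0,0.6],[0,0,29,0,0,0,0.6],[0,0,28,0,0,0,0.6],[0,0,0,0,0,0,-1],[0,0,0,0,0,0,-1],[0,0,0,0,0,0,-1],[0,0,0,0,0,0,-1],[0,0,0,0,0,0,-1],[0,0,0,0,0,0,-1],[0,0,0,0,0,0,-1]]' 40
python3 -c "
from h import *
st()
q0=.13
for q in np.linspace(q0,1.95,19): print(q.round(2),np.round([-92*(np.sin(q-1.047)-np.sin(q0-1.047)),-92*(np.cos(q-1.047)-np.cos(q0-1.047))],1))"
```

```text
t: 2.7
tool_pos: [0.5047, 0.1473, 0.1779]
tool_rot: [0.091, 3.137, -0.004]
contact_force: [-1.9, -4.3, 2.9]
opening: 0.0106
grip_force: 38.9
t 2.7 p [0.5047 0.1473 0.1779] R [[-0.998, 0.058, 0.003], [0.058, 0.998, -0.003], [-0.003, -0.003, -1.0]] F [-1.9 -4.3  2.9] op 0.0106 g 38.9 q [ 0.14 -0.15  1.9  -0.    1.39 -1.37]
0.13 [-0. -0.]
0.23 [-6.  -7.1]
0.33 [-12.7 -13.5]
0.43 [-20.  -19.3]
0.53 [-27.9 -24.2]
0.64 [-36.2 -28.4]
0.74 [-44.9 -31.7]
0.84 [-53.9 -34. ]
0.94 [-63.1 -35.5]
1.04 [-72.4 -36. ]
1.14 [-81.7 -35.6]
1.24 [-90.9 -34.3]
1.34 [-99.9 -32. ]
1.44 [-108.6  -28.9]
1.55 [-117.   -24.8]
1.65 [-124.9  -20. ]
1.75 [-132.4  -14.4]
1.85 [-139.1   -8. ]
1.95 [-145.3   -1. ]
```

```bash
python3 -m crank '[[-6,0,-7,0,0,0,-1],[-7,0,-6.5,0,0,0,-1],[-7,0,-6,0,0,0,-1],[-8,0,-5,0,0,0,-1],[-8,0,-4,0,0,0,-1],[-9,0,-3.5,0,0,0,-1],[-9,0,-2,0,0,0,-1],[-9,0,-1.5,0,0,0,-1],[-9.5,0,-0.5,0,0,0,-1],[-9,0,0.5,0,0,0,-1]]'
python3 -c "
from h import *
st()"
```

```text
t: 3.53
tool_pos: [0.5841, 0.1432, 0.2087]
tool_rot: [-0.091, -3.134, 0.002]
contact_force: [-6.0, -4.5, -11.3]
opening: 0.0104
grip_force: 39.0
t 3.53 p [0.5841 0.1432 0.2087] R [[-0.998, 0.058, -0.006], [0.058, 0.998, -0.001], [0.006, -0.001, -1.0]] F [ -6.   -4.5 -11.3] op 0.0104 g 39.0 q [ 0.12  0.02  1.69 -0.    1.44 -1.4 ]
```

```bash
python3 -m crank '[[-9,0,1.5,0,0,0,-1],[-9,0,2.5,0,0,0,-1],[-9,0,3,0,0,0,-1],[-8,0,4,0,0,0,-1],[-8,0,5,0,0,0,-1],[-7.5,0,5.5,0,0,0,-1],[-7,0,6.5,0,0,0,-1],[-6,0,7,0,0,0,-1],[-3,0,3,0,0,0,-1],[0,0,0,0,0,0,-1]]'
python3 -c "
from h import *
st()"
```

```text
t: 4.37
tool_pos: [0.6443, 0.1402, 0.1754]
tool_rot: [-0.089, -3.117, 0.003]
contact_force: [-39.3, -6.2, 19.1]
opening: 0.0105
grip_force: 41.7
t 4.37 p [0.6443 0.1402 0.1754] R [[-0.998, 0.057, -0.024], [0.057, 0.998, -0.001], [0.023, -0.002, -1.0]] F [-39.3  -6.2  19.1] op 0.0105 g 41.7 q [ 0.1   0.19  1.56  0.    1.42 -1.41]
```

```bash
python3 -m crank '[[2,0,0,0,0,0,-1],[0,0,0,0,0,0,0.2],[0,0,0,0,0,0,0.2],[0,0,0,0,0,0,0.2],[0,0,0,0,0,0,0.2],[0,0,-30,0,0,0,0.2],[0,0,-40,0,0,0,0.2],[0,0,-30,0,0,0,0.2],[0,0,0,0,0,0,0.2],[0,0,0,0,0,0,0.2]]'
python3 - <<'E'
from h import *
import cv2
st()
g=0.0187
j=np.array([.5335,-.082,.0948]);z=Rt(-.009,.489).apply([0,0,1])
t=j+g*z
print(t,t-.1*z); go(t-.1*z,-.009,.489)
a=get_image("scene")[120:320,165:435];b=get_image("side")[160:360,185:451]
cv2.imwrite("pics/c3.png",cv2.resize(np.hstack([a[:,:,::-1],b[:,:,::-1]]),(800,300)))
cv2.imwrite("pics/scene1.png",get_image("scene")[:,:,::-1])
E
```

```text
t: 5.2
tool_pos: [0.6515, 0.1403, 0.2771]
tool_rot: [0.091, 3.133, 0.002]
contact_force: [1.0, 0.2, -0.6]
opening: 0.0511
grip_force: 0.0
t 5.2 p [0.6515 0.1403 0.2771] R [[-0.998, 0.058, 0.008], [0.058, 0.998, 0.001], [-0.007, 0.002, -1.0]] F [ 1.   0.2 -0.6] op 0.0511 g 0.0 q [ 0.1   0.12  1.46  0.    1.55 -1.41]
[ 0.52471616 -0.08192094  0.07829158] [ 0.57168859 -0.08234371  0.16657189]
turn [ 0.013  0.496 -0.047] shift [  16.8 -223.4  134.2]
```

View pics/c3.png

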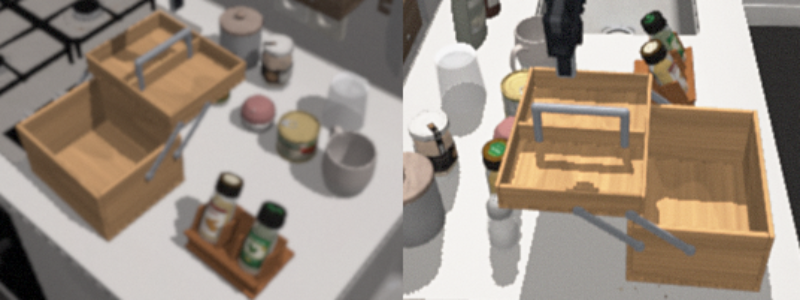

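```bash
python3 -m crank '[[11,-38,0,0,0,0,0.5],[11,-38,0,0,0,0,0.5],[11,-38,0,0,0,0,0.5],[11,-38,0,0,0,0,0.5],[11,-38,0,0,0,0,0.5],[11,-38,0,0,0,0,0.5],[0,0,0,0.003,0.124,-0.012,0.5],[0,0,0,0.003,0.124,-0.012,0.5],[0,0,0,0.003,0.124,-0.012,0.5],[0,0,0,0.003,0.124,-0.012,0.5]]'
python3 - <<'E'
from h import *
import cv2
st()
z=Rt(-.009,.489).apply([0,0,1]);t=np.array([.5335,-.082,.0948])+.0187*z
go(t-.1*z,-.009,.489);go(t,-.009,.489)
S=lambda u,v:ray("scene",(165+u/1.4925,120+v/1.5));D=lambda u,v:ray("side",(185+(u/1.4925-270),160+v/1.5))
print("rimFL",plane(S(20,122),.118),plane(D(768,235),.118),"rimFR",plane(S(107,182),.118),plane(D(752,113),.118),"base FR",plane(S(113,234),0))
cv2.imwrite("pics/w2.png",get_image("wrist")[:,:,::-1])
E
```

```text
t: 6.18
tool_pos: [0.5699, -0.0843, 0.2721]
tool_rot: [-0.012, -2.639, -0.004]
contact_force: [0.8, -0.6, -0.3]
opening: 0.064
grip_force: 0.0
t 6.18 p [ 0.5699 -0.0843  0.2721] R [[-0.876, 0.01, -0.482], [0.008, 1.0, 0.005], [0.482, 0.001, -0.876]] F [ 0.8 -0.6 -0.3] op 0.064 g 0.0 q [-0.23  0.25  1.39 -0.11  2.   -1.81]
turn [ 0.001 -0.014 -0.   ] shift [-51.1   2.   92.3]
turn [ 0.001 -0.014 -0.   ] shift [-51.1   2.  192.3]
rimFL [0.42212858 0.25587386 0.118     ] [0.42068058 0.25508697 0.118     ] rimFR [0.43097107 0.05759333 0.118     ] [0.41021454 0.05644459 0.118     ] base FR [0.41775733 0.05293736 0.        ]
```

View pics/w2.png

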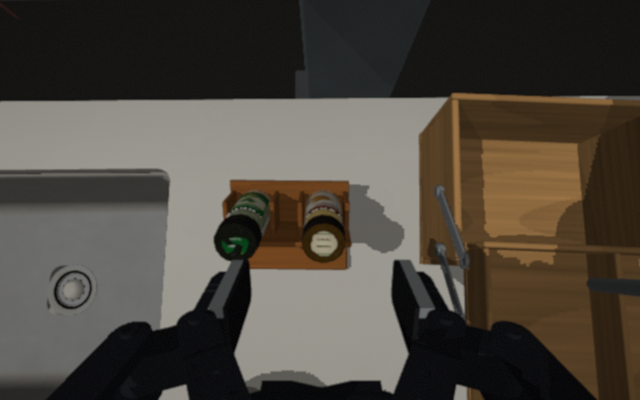

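Run:
```python
from h import *
o=ctrl.get_obs();ps=(o["tool_pos"],o["tool_rot"])
S=lambda u,v:ray("scene",(165+u/2.96,120+v/2.96));D=lambda u,v:ray("side",(185+u/3,160+v/3))
W=lambda u,v:ray("wrist",(u,v),ps)
print(tri(S(459,355),D(503,97),W(323,243)),tri(S(544,413),D(504,41),W(235,245)))
for z in(.115,.12,.125):print(plane(W(323,243),z),plane(W(235,245),z))
c=tri(S(459,355),D(503,97),W(323,243))[0]
z=Rt(-.009,.489).apply([0,0,1]);t=c+(.03+.0187)*z
print(t);go(t,-.009,.489)
```

```text
(array([ 0.54839637, -0.08127274,  0.12167639]), np.float64(0.003166338768095313)) (array([ 0.54798985, -0.1603968 ,  0.11948749]), np.float64(0.005185065770637979))
[ 0.54884022 -0.08042096  0.115     ] [ 0.5499792  -0.16059978  0.115     ]
[ 0.54913781 -0.0804646   0.12      ] [ 0.55025881 -0.15937722  0.12      ]
[ 0.54943541 -0.08050825  0.125     ] [ 0.55053841 -0.15815465  0.125     ]
[ 0.5255208  -0.08106685  0.07868388]
turn [ 0.002 -0.025  0.002] shift [-48.    2.5 186.8]
```

```bash
python3 -m crank '[[-24,1.2,0,0,0,0,0.5],[-24,1.3,0,0.002,-0.025,0.002,0.5],[0,0,40,0,0,0,0.5],[0,0,40,0,0,0,0.5],[0,0,35,0,0,0,0.5],[0,0,30,0,0,0,0.5],[0,0,12,0,0,0,0.5],[0,0,0,0,0,0,0.5],[0,0,0,0,0,0,0.5],[0,0,0,0,0,0,0.5]]'
python3 - <<'E'
from h import *
st();go((.5255,-.081,.0787),-.009,.489)
E
```

```text
t: 7.07
tool_pos: [0.5432, -0.0817, 0.1121]
tool_rot: [-0.014, -2.675, 0.001]
contact_force: [0.6, -0.7, 1.0]
opening: 0.0639
grip_force: 0.0
t 7.07 p [ 0.5432 -0.0817  0.1121] R [[-0.893, 0.01, -0.45], [0.01, 1.0, 0.001], [0.45, -0.003, -0.893]] F [ 0.6 -0.7  1. ] op 0.0639 g 0.0 q [-0.23  0.29  1.6  -0.1   1.7  -1.78]
turn [-0.003  0.022 -0.002] shift [-0.   0.6 37.8]
```

```bash
python3 -m crank '[[0,0.5,13,-0.003,0.022,-0.002,0.5],[0,0,13,0,0,0,0.5],[0,0,12,0,0,0,0.5],[0,0,0,0,0,0,0.5],[0,0,0,0,0,0,-1],[0,0,0,0,0,0,-1],[0,0,0,0,0,0,-1],[0,0,0,0,0,0,-1],[0,0,0,0,0,0,-1],[0,0,0,0,0,0,-1]]' 30
python3 - <<'E'
from h import *
st()
E
```

```text
t: 7.9
tool_pos: [0.5231, -0.0807, 0.0759]
tool_rot: [-0.012, -2.647, -0.005]
contact_force: [-0.1, -0.3, -1.8]
opening: 0.04
grip_force: 30.3
t 7.9 p [ 0.5231 -0.0807  0.0759] R [[-0.88, 0.009, -0.474], [0.008, 1.0, 0.006], [0.474, 0.001, -0.88]] F [-0.1 -0.3 -1.8] op 0.04 g 30.3 q [-0.24  0.31  1.65 -0.11  1.66 -1.78]
```

```bash
python3 -m crank '[[0,0,-20,0,0,0,-1],[0,0,-35,0,0,0,-1],[0,0,-40,0,0,0,-1],[0,0,-40,0,0,0,-1],[0,0,-25,0,-0.12,0,-1],[0,0,0,0,-0.124,0,-1],[0,0,0,0,-0.124,0,-1],[0,0,0,0,-0.124,0,-1],[0,0,0,0,0,0,-1],[0,0,0,0,0,0,-1]]'
python3 - <<'E'
from h import *
st();go((.4853,.1918,.215),-.055)
E
```

```text
t: 8.73
tool_pos: [0.5977, -0.0813, 0.2169]
tool_rot: [-0.015, -3.138, -0.002]
contact_force: [0.0, -0.3, -0.8]
opening: 0.0401
grip_force: 30.6
t 8.73 p [ 0.5977 -0.0813  0.2169] R [[-1.0, 0.01, -0.004], [0.01, 1.0, 0.001], [0.004, 0.001, -1.0]] F [ 0.  -0.3 -0.8] op 0.0401 g 30.6 q [-0.26  0.01  1.68  0.    1.45 -1.82]
turn [ 0.001 -0.004  0.045] shift [127.2 266.6   1.9]
```

```bash
python3 -m crank '[[32,10,0,0,0,0.045,-1],[32,15,0,0,0,0,-1],[32,15,0,0,0,0,-1],[31,15,0,0,0,0,-1],[0,36,0,0,0,0,-1],[0,36,0,0,0,0,-1],[0,36,0,0,0,0,-1],[0,36,0,0,0,0,-1],[0,36,0,0,0,0,-1],[0,32,2,0,0,0,-1]]'
python3 - <<'E'
from h import *
import cv2
st();go((.4853,.1918,.061),-.055)
cv2.imwrite("pics/w3.png",get_image("wrist")[:,:,::-1])
E
```

```text
t: 9.57
tool_pos: [0.4876, 0.1931, 0.2167]
tool_rot: [-0.084, -3.139, -0.001]
contact_force: [0.5, -1.3, -0.9]
opening: 0.0402
grip_force: 30.8
t 9.57 p [0.4876 0.1931 0.2167] R [[-0.999, 0.053, -0.002], [0.053, 0.999, 0.001], [0.002, 0.001, -1.0]] F [ 0.5 -1.3 -0.9] op 0.0402 g 30.8 q [ 0.23 -0.18  1.86  0.    1.46 -1.28]
turn [ 0.001 -0.002  0.002] shift [  2.2  -1.4 155.7]
```

View pics/w3.png

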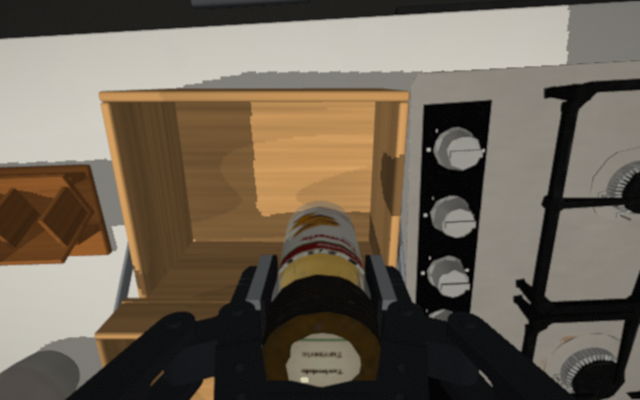

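Run:
```python
from h import *
o=ctrl.get_obs();ps=(o["tool_pos"],o["tool_rot"])
a=plane(ray("wrist",(410,92),ps),.118);b=plane(ray("wrist",(100,93),ps),.118);print(a,b,np.linalg.norm(a-b))
y=np.array([*(a-b)[:2]])/np.linalg.norm((a-b)[:2]);x=np.array([y[1],-y[0]]);c=((a+b)/2)[:2]+.085*x
print("yaw",np.arctan2(x[1],x[0]),"box",c,"jar in box",x@(o["tool_pos"][:2]-c),y@(o["tool_pos"][:2]-c))
print("tray edge",plane(ray("wrist",(140,302),ps),.174))
```

```text
[0.41224564 0.26228081 0.118     ] [0.4025086  0.05595213 0.118     ] 0.20655831026486607
yaw -0.04715693048634669 box [0.49228263 0.15510962] jar in box -0.007204853182057161 0.04209178840779008
tray edge [0.52791371 0.0829836  0.174     ]
```

```bash
python3 -m crank '[[5,0,20,0,0,0,-1],[0,0,25,0,-0.002,0,-1],[0,0,25,0,0,0,-1],[0,0,25,0,0,0,-1],[0,0,25,0,0,0,-1],[0,0,20,0,0,0,-1],[0,0,7,0,0,0,-1],[0,0,0,0,0,0,-1],[0,0,0,0,0,0,-1],[0,0,0,0,0,0,-1]]'
python3 -m crank '[[0,0,1,0,0,0,-1],[0,0,1,0,0,0,-1],[0,0,1,0,0,0,-1],[0,0,1,0,0,0,-1],[0,0,1,0,0,0,-1],[0,0,1,0,0,0,-1],[0,0,0,0,0,0,-1],[0,0,0,0,0,0,-1],[0,0,0,0,0,0,-1],[0,0,0,0,0,0,-1]]'
python3 -c "
from h import *
st()"
```

```text
t: 10.45
tool_pos: [0.4833, 0.1913, 0.0706]
tool_rot: [0.085, 3.137, 0.002]
contact_force: [0.3, -0.4, -1.2]
opening: 0.0401
grip_force: 31.1
t: 11.28
tool_pos: [0.4816, 0.1909, 0.0628]
tool_rot: [0.085, 3.14, 0.002]
contact_force: [-1.1, -0.4, -1.3]
opening: 0.0403
grip_force: 31.1
t 11.28 p [0.4816 0.1909 0.0628] R [[-0.999, 0.054, 0.001], [0.054, 0.999, 0.001], [-0.001, 0.001, -1.0]] F [-1.1 -0.4 -1.3] op 0.0403 g 31.1 q [ 0.23 -0.03  2.    0.    1.18 -1.28]
```

```bash
python3 -m crank '[[0,0,1,0,0,0,-1],[0,0,0,0,0,0,-1],[0,0,1,0,0,0,-1],[0,0,0,0,0,0,-1],[0,0,1,0,0,0,-1],[0,0,0,0,0,0,-1],[0,0,0.5,0,0,0,-1],[0,0,0,0,0,0,-1],[0,0,0,0,0,0,-1],[0,0,0,0,0,0,-1]]'
python3 -c "
from h import *
st()"
```

```text
t: 12.12
tool_pos: [0.4816, 0.1909, 0.0593]
tool_rot: [0.085, 3.14, 0.002]
contact_force: [-0.5, -0.4, -0.7]
opening: 0.0402
grip_force: 31.1
t 12.12 p [0.4816 0.1909 0.0593] R [[-0.999, 0.054, 0.001], [0.054, 0.999, 0.001], [-0.001, 0.001, -1.0]] F [-0.5 -0.4 -0.7] op 0.0402 g 31.1 q [ 0.23 -0.03  2.    0.    1.17 -1.28]
```

```bash
python3 -m crank '[[0,0,1,0,0,0,-1],[0,0,0,0,0,0,-1],[0,0,0,0,0,0,-1],[0,0,1,0,0,0,-1],[0,0,0,0,0,0,-1],[0,0,0,0,0,0,-1],[0,0,0.5,0,0,0,-1],[0,0,0,0,0,0,-1],[0,0,0,0,0,0,-1],[0,0,0,0,0,0,-1]]'
python3 -c "
from h import *
st()"
```

```text
t: 12.95
tool_pos: [0.4816, 0.1909, 0.0568]
tool_rot: [0.085, 3.14, 0.001]
contact_force: [-0.2, -0.6, -0.5]
opening: 0.04
grip_force: 31.2
t 12.95 p [0.4816 0.1909 0.0568] R [[-0.999, 0.054, 0.001], [0.054, 0.999, 0.001], [-0.001, 0.001, -1.0]] F [-0.2 -0.6 -0.5] op 0.04 g 31.2 q [ 0.23 -0.02  2.    0.    1.17 -1.28]
```

```bash
python3 -m crank '[[0,0,1,0,0,0,-1],[0,0,0,0,0,0,-1],[0,0,0,0,0,0,-1],[0,0,1,0,0,0,-1],[0,0,0,0,0,0,-1],[0,0,0,0,0,0,-1],[0,0,1,0,0,0,-1],[0,0,0,0,0,0,-1],[0,0,0,0,0,0,-1],[0,0,0,0,0,0,-1]]'
python3 -c "
from h import *
st()"
```

```text
t: 13.78
tool_pos: [0.4824, 0.1908, 0.0565]
tool_rot: [0.085, 3.139, 0.0]
contact_force: [-6.8, -3.9, 15.4]
opening: 0.0401
grip_force: 32.3
t 13.78 p [0.4824 0.1908 0.0565] R [[-0.999, 0.054, 0.001], [0.054, 0.999, 0.0], [-0.001, 0.0, -1.0]] F [-6.8 -3.9 15.4] op 0.0401 g 32.3 q [ 0.23 -0.02  2.   -0.    1.16 -1.28]
```

```bash
python3 -m crank '[[0,0,-2.5,0,0,0,-1],[0,0,0,0,0,0,-1],[0,0,0,0,0,0,0.3],[0,0,0,0,0,0,0.3],[0,0,0,0,0,0,0.3],[0,0,0,0,0,0,0.3],[0,0,-15,0,0,0,0.3],[0,0,-40,0,0,0,0.3],[0,0,-40,0,0,0,0.3],[0,0,-40,0,0,0,0.3]]'
python3 - <<'E'
from h import *
import cv2
st()
cv2.imwrite("pics/w4.png",get_image("wrist")[:,:,::-1])
c=np.array([.5480,-.1602,.1195])
z=Rt(-.009,.489).apply([0,0,1]);t=c+(.03+.0187)*z
print(t);go((.57,-.16,.24),-.009);go(t,-.009,.489)
E
```

```text
t: 14.62
tool_pos: [0.4807, 0.1906, 0.1916]
tool_rot: [-0.086, -3.139, -0.001]
contact_force: [1.9, 0.0, 0.3]
opening: 0.0554
grip_force: 0.0
t 14.62 p [0.4807 0.1906 0.1916] R [[-0.999, 0.055, -0.001], [0.055, 0.999, 0.001], [0.001, 0.001, -1.0]] F [1.9 0.  0.3] op 0.0554 g 0.0 q [ 0.23 -0.18  1.9   0.    1.42 -1.28]
[ 0.52512443 -0.15999411  0.07650749]
turn [ 0.005  0.015 -0.045] shift [ -87.4 -351.2  -37.7]
turn [ 0.016  0.504 -0.043] shift [ -96.6 -351.6   91. ]
```

View pics/w4.png

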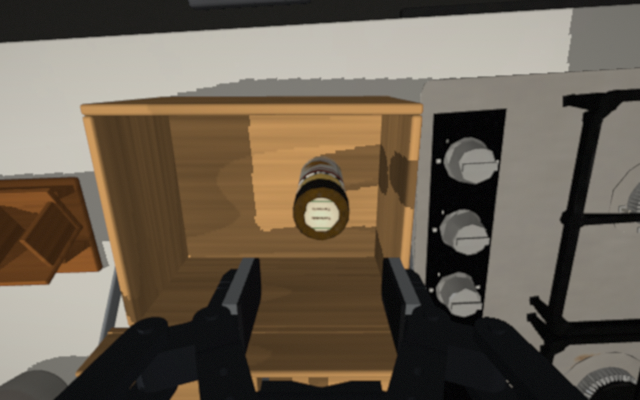

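```bash
python3 -m crank '[[0,-38,-12,0,0,0,0.5],[0,-38,-12,0,0,0,0.5],[0,-38,-12,0,0,0,0.5],[0,-38,-12,0,0,0,0.5],[-20,-35,0,0,0,0,0.5],[-20,-35,0,0,0,0,0.5],[-20,-35,0,0,0,0,0.5],[-20,-35,0,0,0,0,0.5],[-20,-35,0,0,0,0,0.5],[-8,-18,0,0,0,-0.045,0.5]]'
python3 -m crank '[[0,0,0,0.003,0.12,0,0.5],[0,0,0,0,0.122,0,0.5],[0,0,0,0,0.122,0,0.5],[0,0,0,0,0.122,0,0.5],[0,0,0,0,0,0,0.5],[0,0,0,0,0,0,0.5],[0,0,0,0,0,0,0.5],[0,0,0,0,0,0,0.5],[0,0,0,0,0,0,0.5],[0,0,0,0,0,0,0.5]]'
python3 - <<'E'
from h import *
import cv2
st()
im=get_image("wrist");cv2.imwrite("pics/w5.png",im[:,:,::-1])
go((.5251,-.16,.0765),-.009,.489)
hsv=cv2.cvtColor(im,cv2.COLOR_RGB2HSV)
m=cv2.inRange(hsv,(50,120,40),(85,255,255))
n,l,s,c=cv2.connectedComponentsWithStats(m)
for i in range(1,n):
    if s[i,4]>30: print(s[i],c[i])
E
```

```text
t: 15.5
tool_pos: [0.5718, -0.1634, 0.2379]
tool_rot: [0.018, 3.14, 0.0]
contact_force: [-0.3, 0.0, 0.8]
opening: 0.064
grip_force: 0.0
t: 16.33
tool_pos: [0.5703, -0.1597, 0.2407]
tool_rot: [-0.013, -2.66, 0.001]
contact_force: [0.2, 0.6, -0.1]
opening: 0.0641
grip_force: 0.0
t 16.33 p [ 0.5703 -0.1597  0.2407] R [[-0.886, 0.009, -0.463], [0.01, 1.0, 0.002], [0.463, -0.003, -0.886]] F [ 0.2  0.6 -0.1] op 0.0641 g 0.0 q [-0.33  0.28  1.4  -0.16  1.92 -1.91]
turn [-0.002  0.007 -0.002] shift [-37.1  -0.8 166. ]
[315 230  19  18 142] [326.43661972 237.16901408]
[305 235  13  13  80] [309.3125 241.8625]
```

View pics/w5.png

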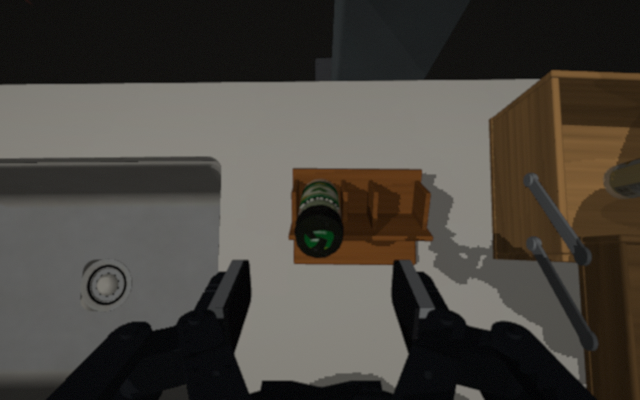

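```bash
python3 -m crank '[[-18,0,0,0,0.007,0,0.5],[-19,0,0,0,0,0,0.5],[0,0,35,0,0,0,0.5],[0,0,40,0,0,0,0.5],[0,0,35,0,0,0,0.5],[0,0,25,0,0,0,0.5],[0,0,15,0,0,0,0.5],[0,0,10,0,0,0,0.5],[0,0,6,0,0,0,0.5],[0,0,0,0,0,0,0.5]]'
python3 -m crank '[[0,0,0,0,0,0,0.5],[0,0,0,0,0,0,-1],[0,0,0,0,0,0,-1],[0,0,0,0,0,0,-1],[0,0,0,0,0,0,-1],[0,0,0,0,0,0,-1],[0,0,0,0,0,0,-1],[0,0,0,0,0,0,-1],[0,0,0,0,0,0,-1],[0,0,0,0,0,0,-1]]' 30
python3 -c "
from h import *
st()"
```

```text
t: 17.22
tool_pos: [0.5249, -0.1596, 0.0756]
tool_rot: [-0.013, -2.65, -0.0]
contact_force: [-0.5, -0.7, -0.1]
opening: 0.0639
grip_force: 0.0
t: 18.05
tool_pos: [0.5262, -0.16, 0.0769]
tool_rot: [-0.013, -2.653, 0.001]
contact_force: [3.0, -0.4, 6.1]
opening: 0.0398
grip_force: 29.9
t 18.05 p [ 0.5262 -0.16    0.0769] R [[-0.883, 0.009, -0.47], [0.009, 1.0, 0.001], [0.47, -0.003, -0.883]] F [ 3.  -0.4  6.1] op 0.0398 g 29.9 q [-0.35  0.34  1.61 -0.16  1.65 -1.89]
```

```bash
python3 -m crank '[[0,0,-20,0,0,0,-1],[0,0,-35,0,0,0,-1],[0,0,-40,0,0,0,-1],[0,0,-40,0,0,0,-1],[0,0,-25,0,-0.12,0,-1],[0,0,0,0,-0.124,0,-1],[0,0,0,0,-0.124,0,-1],[0,0,0,0,-0.121,0,-1],[0,0,0,0,0,0,-1],[0,0,0,0,0,0,-1]]'
python3 - <<'E'
from h import *
st();go((.478,.1136,.218),-.053)
E
```

```text
t: 18.88
tool_pos: [0.5986, -0.1596, 0.2155]
tool_rot: [-0.015, -3.135, 0.002]
contact_force: [-0.6, -0.1, -1.4]
opening: 0.0399
grip_force: 30.6
t 18.88 p [ 0.5986 -0.1596  0.2155] R [[-1.0, 0.01, -0.007], [0.01, 1.0, -0.001], [0.007, -0.001, -1.0]] F [-0.6 -0.1 -1.4] op 0.0399 g 30.6 q [-0.38  0.05  1.64 -0.    1.46 -1.94]
turn [-0.001 -0.007  0.043] shift [134.9 266.4  -2.5]
```

```bash
python3 -m crank '[[32,10,-1,0,-0.007,0.043,-1],[34,15,-1,0,0,0,-1],[34,15,0,0,0,0,-1],[34,15,0,0,0,0,-1],[0,36,0,0,0,0,-1],[0,36,0,0,0,0,-1],[0,36,0,0,0,0,-1],[0,36,0,0,0,0,-1],[0,36,0,0,0,0,-1],[0,31,0,0,0,0,-1]]'
python3 - <<'E'
from h import *
st();go((.478,.1136,.06),-.053)
E
```

```text
t: 19.72
tool_pos: [0.4806, 0.1138, 0.218]
tool_rot: [0.08, 3.139, -0.004]
contact_force: [0.3, -0.6, -0.4]
opening: 0.0399
grip_force: 30.7
t 19.72 p [0.4806 0.1138 0.218 ] R [[-0.999, 0.051, 0.002], [0.051, 0.999, -0.003], [-0.002, -0.003, -1.0]] F [ 0.3 -0.6 -0.4] op 0.0399 g 30.7 q [ 0.08 -0.26  1.93 -0.    1.48 -1.44]
turn [-0.003  0.002  0.002] shift [  2.6  -0.3 158. ]
```

```bash
python3 -m crank '[[0,0,20,0,0,0,-1],[0,0,25,0,0,0,-1],[0,0,25,0,0,0,-1],[0,0,25,0,0,0,-1],[0,0,25,0,0,0,-1],[0,0,20,0,0,0,-1],[0,0,11,0,0,0,-1],[0,0,2,0,0,0,-1],[0,0,0,0,0,0,-1],[0,0,0,0,0,0,-1]]'
python3 -m crank '[[0,0,1,0,0,0,-1],[0,0,0,0,0,0,-1],[0,0,1,0,0,0,-1],[0,0,0,0,0,0,-1],[0,0,1,0,0,0,-1],[0,0,0,0,0,0,-1],[0,0,1,0,0,0,-1],[0,0,0,0,0,0,-1],[0,0,0,0,0,0,-1],[0,0,0,0,0,0,-1]]'
python3 -c "
from h import *
st()"
```

```text
t: 20.55
tool_pos: [0.4819, 0.1112, 0.0659]
tool_rot: [0.081, 3.135, -0.003]
contact_force: [0.2, 0.7, -1.5]
opening: 0.0396
grip_force: 30.8
t: 21.38
tool_pos: [0.4806, 0.111, 0.0605]
tool_rot: [0.082, 3.137, -0.003]
contact_force: [-0.2, 0.9, -1.2]
opening: 0.0399
grip_force: 30.8
t 21.38 p [0.4806 0.111  0.0605] R [[-0.999, 0.052, 0.004], [0.052, 0.999, -0.002], [-0.004, -0.002, -1.0]] F [-0.2  0.9 -1.2] op 0.0399 g 30.8 q [ 0.08 -0.09  2.06 -0.    1.17 -1.44]
```

```bash
python3 -m crank '[[0,0,1,0,0,0,-1],[0,0,0,0,0,0,-1],[0,0,0,0,0,0,-1],[0,0,0,0,0,0,-1],[0,0,1,0,0,0,-1],[0,0,0,0,0,0,-1],[0,0,0,0,0,0,-1],[0,0,1,0,0,0,-1],[0,0,0,0,0,0,-1],[0,0,0,0,0,0,-1]]'
python3 -c "
from h import *
st()"
```

```text
t: 22.22
tool_pos: [0.4815, 0.1109, 0.0598]
tool_rot: [0.081, 3.136, -0.004]
contact_force: [-5.9, -1.6, 11.5]
opening: 0.0399
grip_force: 31.4
t 22.22 p [0.4815 0.1109 0.0598] R [[-0.999, 0.052, 0.005], [0.052, 0.999, -0.003], [-0.005, -0.003, -1.0]] F [-5.9 -1.6 11.5] op 0.0399 g 31.4 q [ 0.08 -0.09  2.06 -0.    1.17 -1.44]
```

Foot is on the floor; relieve, release, rise.

```bash
python3 -m crank '[[0,0,-2,0,0,0,-1],[0,0,0,0,0,0,-1],[0,0,0,0,0,0,0.3],[0,0,0,0,0,0,0.3],[0,0,0,0,0,0,0.3],[0,0,0,0,0,0,0.3],[0,0,-15,0,0,0,0.3],[0,0,-40,0,0,0,0.3],[0,0,-40,0,0,0,0.3],[0,0,-40,0,0,0,0.3]]'
python3 -m crank '[[0,0,-40,0,0,0,0.3],[0,0,-40,0,0,0,0.3],[0,0,0,0,0,0,0.3],[0,0,0,0,0,0,0.3],[0,0,0,0,0,0,0.3],[0,0,0,0,0,0,0.3],[0,0,0,0,0,0,0.3],[0,0,0,0,0,0,0.3],[0,0,0,0,0,0,0.3],[0,0,0,0,0,0,0.3]]'
python3 - <<'E'
from h import *
import cv2
st();go((.6515,.1403,.28),-.052)
cv2.imwrite("pics/w6.png",get_image("wrist")[:,:,::-1])
E
```

```text
t: 23.05
tool_pos: [0.4793, 0.1112, 0.1954]
tool_rot: [0.082, 3.138, -0.004]
contact_force: [0.4, 0.5, -0.2]
opening: 0.0553
grip_force: 0.0
t: 23.88
tool_pos: [0.4795, 0.1114, 0.2737]
tool_rot: [0.082, 3.138, -0.004]
contact_force: [-0.1, 0.2, 1.0]
opening: 0.055
grip_force: 0.0
t 23.88 p [0.4795 0.1114 0.2737] R [[-0.999, 0.052, 0.003], [0.052, 0.999, -0.002], [-0.003, -0.002, -1.0]] F [-0.1  0.2  1. ] op 0.055 g 0.0 q [ 0.08 -0.3   1.86 -0.    1.57 -1.44]
turn [-0.002  0.003 -0.   ] shift [-170.3   37.8   -6.3]
```

View pics/w6.png

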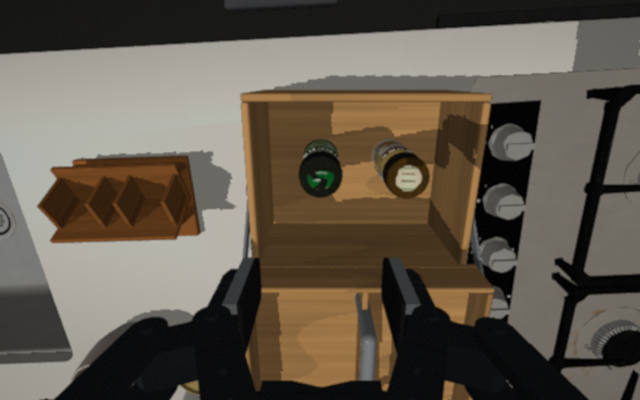

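```bash
python3 -m crank '[[-33,7,-1,0,0,0,0.3],[-33,8,-1,0,0,0,0.3],[-34,8,-1,0,0,0,0.3],[-34,8,-1,0,0,0,0.3],[-34,7,0,0,0,0,0.3],[0,0,0,0,0,0,0.3],[0,0,0,0,0,0,0.3],[0,0,40,0,0,0,0.3],[0,0,30,0,0,0,0.3],[0,0,20,0,0,0,0.3]]'
python3 -c "
from h import *
st();go((.649,.1403,.1755),-.055)"
```

```text
t: 24.77
tool_pos: [0.6477, 0.1403, 0.1864]
tool_rot: [0.082, 3.14, -0.004]
contact_force: [-0.9, 0.2, -0.4]
opening: 0.0557
grip_force: 0.0
t 24.77 p [0.6477 0.1403 0.1864] R [[-0.999, 0.052, 0.001], [0.052, 0.999, -0.003], [-0.001, -0.003, -1.0]] F [-0.9  0.2 -0.4] op 0.0557 g 0.0 q [ 0.1   0.17  1.56 -0.    1.41 -1.42]
turn [-0.003  0.001  0.003] shift [-1.3  0.1 10.9]
```

```bash
python3 -m crank '[[0,0,8,0,0,0,0.3],[0,0,0,0,0,0,0.3],[0,0,0,0,0,0,-1],[0,0,0,0,0,0,-1],[0,0,0,0,0,0,-1],[0,0,0,0,0,0,-1],[0,0,0,0,0,0,-1],[0,0,0,0,0,0,-1],[0,0,0,0,0,0,-1],[0,0,0,0,0,0,-1]]' 40
python3 -c "
from h import *
st()
f=lambda q:np.array([92*np.sin(q-1.047),92*np.cos(q-1.047)])
q=np.linspace(1.92,0,20)
print(np.array([[*(-(f(b)-f(a)))] for a,b in zip(q,q[1:])]).round(1).tolist())"
```

```text
t: 25.6
tool_pos: [0.651, 0.1397, 0.1839]
tool_rot: [0.082, 3.133, -0.005]
contact_force: [-1.1, -3.2, 5.8]
opening: 0.0104
grip_force: 39.2
t 25.6 p [0.651  0.1397 0.1839] R [[-0.999, 0.052, 0.007], [0.052, 0.999, -0.004], [-0.007, -0.003, -1.0]] F [-1.1 -3.2  5.8] op 0.0104 g 39.2 q [ 0.1   0.17  1.56 -0.    1.4  -1.42]
[[6.3, -6.8], [7.0, -6.1], [7.6, -5.4], [8.1, -4.6], [8.5, -3.8], [8.8, -2.9], [9.1, -2.0], [9.2, -1.1], [9.3, -0.1], [9.3, 0.8], [9.1, 1.7], [8.9, 2.6], [8.6, 3.5], [8.2, 4.4], [7.7, 5.2], [7.1, 5.9], [6.5, 6.6], [5.8, 7.3], [5.0, 7.8]]
```

```bash
python3 -m crank '[[6.5,0,-7,0,0,0,-1],[7,0,-6,0,0,0,-1],[7.5,0,-5.5,0,0,0,-1],[8,0,-4.5,0,0,0,-1],[8.5,0,-4,0,0,0,-1],[9,0,-3,0,0,0,-1],[9,0,-2,0,0,0,-1],[9,0,-1,0,0,0,-1],[9.5,0,0,0,0,0,-1],[9,0,1,0,0,0,-1]]'
python3 -c "
from h import *
st()"
```

```text
t: 26.43
tool_pos: [0.569, 0.144, 0.2161]
tool_rot: [0.083, 3.129, -0.005]
contact_force: [3.1, -5.0, 5.5]
opening: 0.0107
grip_force: 39.5
t 26.43 p [0.569  0.144  0.2161] R [[-0.999, 0.053, 0.012], [0.053, 0.999, -0.004], [-0.012, -0.003, -1.0]] F [ 3.1 -5.   5.5] op 0.0107 g 39.5 q [ 0.12 -0.03  1.73 -0.01  1.44 -1.39]
```

```bash
python3 -m crank '[[9,0,1.5,0,0,0,-1],[9,0,2.5,0,0,0,-1],[8.5,0,3.5,0,0,0,-1],[8,0,4.5,0,0,0,-1],[8,0,5,0,0,0,-1],[7,0,6,0,0,0,-1],[6.5,0,6.5,0,0,0,-1],[6,0,7.5,0,0,0,-1],[4,0,6,0,0,0,-1],[0,0,0,0,0,0,-1]]'
python3 -c "
from h import *
st()"
```

```text
t: 27.27
tool_pos: [0.501, 0.1474, 0.1708]
tool_rot: [0.082, 3.136, -0.006]
contact_force: [-1.8, -5.7, 3.6]
opening: 0.0106
grip_force: 39.3
t 27.27 p [0.501  0.1474 0.1708] R [[-0.999, 0.052, 0.005], [0.052, 0.999, -0.004], [-0.005, -0.004, -1.0]] F [-1.8 -5.7  3.6] op 0.0106 g 39.3 q [ 0.15 -0.15  1.91 -0.    1.38 -1.37]
```

```bash
python3 -m crank '[[1,0,1.5,0,0,0,-1],[0,0,0,0,0,0,-1],[1,0,1.5,0,0,0,-1],[0,0,0,0,0,0,-1],[0.5,0,1,0,0,0,-1],[0,0,0,0,0,0,-1],[0,0,0,0,0,0,-1],[0,0,0,0,0,0,-1],[0,0,0,0,0,0,-1],[0,0,0,0,0,0,-1]]'
python3 -c "
from h import *
st()"
```

```text
t: 28.1
tool_pos: [0.5011, 0.1475, 0.1705]
tool_rot: [0.082, 3.13, -0.006]
contact_force: [-2.9, -5.2, 15.0]
opening: 0.0109
grip_force: 40.6
t 28.1 p [0.5011 0.1475 0.1705] R [[-0.999, 0.052, 0.011], [0.052, 0.999, -0.004], [-0.011, -0.004, -1.0]] F [-2.9 -5.2 15. ] op 0.0109 g 40.6 q [ 0.15 -0.16  1.92 -0.01  1.37 -1.37]
```

```bash
python3 -m crank '[[0,0,-2,0,0,0,-1],[0,0,0,0,0,0,0.3],[0,0,0,0,0,0,0.3],[0,0,0,0,0,0,0.3],[0,0,0,0,0,0,0.3],[0,0,-15,0,0,0,0.3],[0,0,-30,0,0,0,0.3],[0,0,-35,0,0,0,0.3],[0,0,-35,0,0,0,0.3],[0,0,0,0,0,0,0.3]]'
python3 - <<'E'
from h import *
import cv2
st()
s=get_image("scene");d=get_image("side")
cv2.imwrite("pics/c7.png",cv2.resize(np.hstack([s[120:320,165:435],d[160:360,185:451]])[:,:,::-1],(800,300),interpolation=2))
a=cv2.imread("pics/side0.png");cv2.imwrite("pics/side7.png",d[:,:,::-1])
E
```

```text
t: 28.93
tool_pos: [0.5012, 0.1494, 0.2911]
tool_rot: [0.081, 3.124, 0.001]
contact_force: [1.5, 0.1, 0.9]
opening: 0.0555
grip_force: 0.0
t 28.93 p [0.5012 0.1494 0.2911] R [[-0.999, 0.052, 0.017], [0.052, 0.999, 0.0], [-0.017, 0.001, -1.0]] F [1.5 0.1 0.9] op 0.0555 g 0.0 q [ 0.15 -0.23  1.78 -0.    1.58 -1.37]
```

View pics/c7.png

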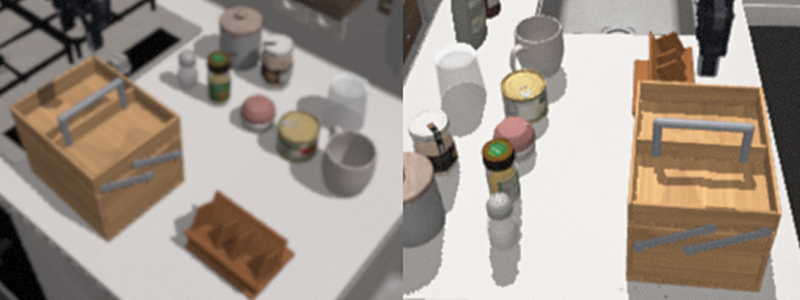

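```bash
python3 -c "
from station import ctrl
print(ctrl.finish_job())"
```

```text
the job is handed in; nothing more can be done
None
```

I handed the job in at about 29 s: the tray went back to its stop, both jars stood upright in the compartment, and the tray came down flush on the rim with the bystanders looking untouched; the hand-in returned no verdict, and I viewed 12 pictures where the limit was 10.

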